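# Key-turn a gear unit until its output pointer meets the index pin

### The arm

A 7-joint arm with a two-finger parallel gripper is mounted at the origin on the work surface. World frame = base frame: x ahead of the robot, y to its left, z up, the work surface at z = 0. Lengths are in m, angles in rad, forces in N, time in s.
With the tool pointing down it reaches from about 0.4 to 0.85 m from the base axis. Payload 10.4 kg.
Tool frame: the origin (TCP) lies midway between the tips of the shut fingers; the grasp point (between the pads) lies 19 mm behind it; z points along the fingers, y is the line along which they close (so a half turn about z gives the same grasp; the last joint's range is limited). The gripper opens to 87 mm and grips with 3 to 60 N. Pads are 19 mm wide; open, the fingers measure 117 mm over their backs; the gripper's body (75 mm by 190 mm) begins 51 mm behind the grasp point.
Start: joints at [-1.197, 0.332, -0.065, 1.46, 0.022, 1.35, -0.088], TCP at [0.242, 0.576, 0.223] pointing down, gripper open.
Joint ranges: [-2.6, 2.6], [-0.5, 2.12], [-1.47, 1.34], [0.16, 2.42], [-1.27, 4.41], [0.06, 2.06], [-2.6, 2.6]. Speed limits (rad/s): [2.22, 2.22, 2.79, 2.79, 3.14, 3.14, 3.14].

### API

Orientations are given as a unit quaternion [x, y, z, w].
In Python, from bench import sensors, eyes, order gives the robot as it stands.
- The arm moves only by the tool arm_command, never from a script. Its argument "steps" is a list of rows, each an object with "rot": the turn, a rotation vector about the world's x, y, z in degrees, a list of three; "slide": the shift along the world's x, y, z in m, a list of three; "grip": the opening, from 0 (shut) to 1 (fully open). A call has exactly 8 rows; each row shifts and turns the commanded pose from where the row before left it; what a row does not reach is not made up. A row lasts 1/8 s, in which the tool goes at most 62.5 mm and 10.7 degrees, less where a joint would pass 70% of its speed; a pose out of reach is approached as far as the arm can. A call with a gripper value outside its range is refused whole. The fingers move at their own pace and stop on an object; "newtons" is the grip in N (left out, the last holds). Time passes only in rows, so rows that do not move let the fingers close, or fill a call up. It gives the time, the measured TCP pose, the force, the opening and the grip force at its end, in the units of the state.
- sensors.read_state(): the state, without advancing time (a new reading comes with each control period).
- eyes.camera(name): name is "scene" or "top"; returns a dict with "pixels" (480x640x3 uint8, red, green, blue), "intrinsics" (3x3 intrinsics, pixels), "pose" (4x4, takes a point from camera to world coordinates). Camera axes: x right, y down, z forward; pixel columns grow to the right and rows downward; lengths in m; the calibration is good to about 2 mm. A picture is of the moment at which its call begins. There is no depth.
- order.close_job(): hands the job in; it is judged then, once.
Trained networks look in a picture, given as the dict that the camera call returned (one of the last four; its "shot" number tells which), for a name from the list of things; names that differ only in an ending like _2 or _b are one class to them, and where a whole thing is asked for, a point or a joint stands for the part that bears it (a point fixed in the world has none). Each returns a list of dicts, best first, with "conf" (0 to 1); they miss things now and then, are a little off and sometimes report something else, mostly with a low value. They report only what shows in the picture. A call takes as long as a camera call. They do not tell look-alikes from the thing itself.
- eyes.look_for(name, picture): "bbox" ([left, top, right, bottom] in pixels, round what is visible of it).
The state is a dict: "time": time; "joint_positions": joint angles; "joint_vel": joint speeds; "joint_torque": joint torques, N m; "ee_pos": TCP position; "eef_rot": TCP orientation; "ft_force": force on the tool from outside, world axes, zero at the start; "torque": the same for the moment, N m; "width": finger opening in m; "grip_force": force on a finger pad.
Only numpy, scipy, OpenCV 4.12 (cv2) and the standard library are available. Lean on these libraries where they do the work, as an engineer would, in place of code of your own. Each camera call takes 0.05 s, during which the arm holds its last target. There are 200 camera calls.

### The job

Take the steel cross-bar key out of the parts bin and fit it fully down on the square input shaft inside the gear unit's round flange. Turn the shaft with the key, a little at a time, until the output pointer points straight at the slender upright index pin (not at the low screw head), and leave the key standing on the shaft. Never push the pointer or the bare shaft with the gripper, and leave the other things on the bench and in the bin where they are.

Things in the scene. Friction and masses are not known exactly. Their poses are not given: they have to be found in the camera images.
- key: Steel key upright in the bin: a square boss 24 x 24 mm, 22 mm high, under a cross bar 62 (x) x 24 (y) x 20 mm; 42 mm high in all. A square bore 13.6 mm wide, sides along x and y, runs 22 mm up from the underside. Origin: centre of the underside. About 140 g. In the bin there is room for fingers only beyond the bar's two ends; inside the flange only along its two long sides.
- bin: Blue open bin fixed to the bench, 140 (x) x 148 (y) x 56 mm high, walls and floor 4 mm, with two dividers along x, as high as the rim, making three compartments of 132 x 44 mm, their middles at y = -48, 0, +48 mm. The key (the one with a long bar on top), a gear and a bush stand in one each. Origin: centre of its underside.
- gear_unit: Grey gear unit fixed to the bench: housing 120 (x) x 235 (y, -125 to +110 mm) x 60 mm high; origin on its underside. On top, at y = +50 mm, a round open aluminium flange, rim 104 mm above the bench, inner radius 44, outer 50 mm, with the input shaft in its middle. On top, at y = -55 mm, the output pointer; beyond its tip the index pin and a screw head.
- input_shaft: Upright steel shaft in the flange: 12 x 12 mm square, sides along its x and y, 17 mm high, top 4 mm tapered. Turns stiffly about z, stays where left; starts up to 0.6 rad either side of the housing's axes. Origin: on the axis at the foot of the square, 63 mm above the bench, where the fully home key's underside rests. 5 rad of it turn the pointer 1 rad the same way.
- pointer: Dark steel output pointer, a flat tapering hand 48 mm long on a 20 mm hub, 79 mm above the bench. It turns about z and points along its own -y. Origin: on its axis, 65 mm above the bench, 105 mm from the input shaft. Geared to the input shaft 1 to 5, the same way round; stops 0.84 rad either side of the housing's -y.
- pointer_aim (a point): Point 8 mm beyond the tip of the pointer on its centreline, 56 mm from the pointer's axis: it comes over the index pin when the pointer points straight at it.
- index_pin: Slender upright steel pin, 6 mm diameter, 22 mm high, fixed in the top of the gear unit 56 mm from the pointer's axis, at 0.5 rad to one side or the other of the housing's -y direction: the mark to point at. Origin: centre of its foot.
- screw_head: Low round screw head, 12 mm diameter, 5 mm high, at the mirror-image place on the other side: not the mark. Origin: centre of its foot.
- gear: Small round steel gear, 40 mm diameter, 28 mm high, in the bin; leave it. Origin: centre of its underside.
- bush: Round steel bush, 32 mm diameter, 34 mm high, in the bin; leave it. Origin: centre of its underside.
- cover: Grey terminal box cover lying on the bench, 76 (x) x 52 (y) x 16 mm high; leave it. Origin: centre of its underside.
- bearing: Steel ball bearing lying on the bench, 52 mm diameter, 16 mm high; leave it. Origin: centre of its underside.
- flask: Tall blue drinking flask standing on the bench, 66 mm diameter, 220 mm high; leave it. Origin: centre of its underside.
- screwdriver: Screwdriver lying at the back of the bench, along its x, about 200 mm long and 30 mm high; leave it.
- carton: Cardboard carton 50 (x) x 100 (y) x 70 mm high at the back of the bench; leave it. Origin: centre of its underside.
Not all that is in view belongs to the job. What is shaped like the key but purple or turquoise is not meant.

How it is judged:
On the way, in this order (a step that is already met when the one before it is completed fails the run):
1. the key is fully down on the square input shaft (horizontal distance between key and input_shaft below 0.003 m and z of key in the frame of input_shaft below 0.003 m and angle between key's own z axis and vertical below 0.08 rad), for 0.2 s.
2. with the key on the shaft, the pointer points at the index pin (all of step 1 and horizontal distance between pointer_aim and index_pin below 0.0025 m), for 0.2 s.
At the end, for the whole second after the job is handed in: The key stands upright on the square shaft (axis within 3 mm, underside within 3 mm of the shaft's foot, tilt under 0.08 rad), at rest and released, and the pointer's aim point is within 2.5 mm of the index pin's axis seen from above (about 2.5 degrees) (all of step 2 and linear speed of key below 0.02 m/s); the robot touches nothing.
It fails at once if the gripper or arm pushes the pointer (contact force between any of the fingers, the arm and pointer above 1 N).
It fails at once if the gripper or arm pushes the bare shaft (contact force between any of the fingers, the arm and input_shaft above 1 N).
It fails at once if another thing on the bench or in the bin is moved by more than 30 mm (distance of any of gear, bush, cover, bearing, screwdriver, flask, carton from where it was at the start of the episode above 0.03 m).
It also fails if it takes over 72 s, if anything falls off the work surface, if the arm or the gripper's body presses on something with over 40 N, if the wrist force passes 120 N, or if a joint passes its speed limit or range.

## Working session

There is one attempt and no reset: what is moved stays moved. The work goes in short steps, Python scripts to look and compute and a tool call to move; the robot and the scene stay as the last step left them, time stands still between calls to the robot, and variables do not carry over. Pictures are saved under pics/ and viewed, at most 10 in all, crops included, and the job is handed in when it is done.

Besides the shell and the picture viewer there is one more tool, called after "Emit:" as name([rows], argument=value, ...), one row to a line, values as JSON. arm_command: Moves the arm, as the interface text tells. Its arguments: {"type":"object","properties":{"steps":{"type":"array","items":{"type":"object","properties":{"rot":{"type":"array","items":{"type":"number"}},"slide":{"type":"array","items":{"type":"number"}},"grip":{"type":"number"}}}},"newtons":{"type":"number"}},"required":["steps"]}

```bash
ls; mkdir -p pics; python3 - <<'E'
from bench import sensors, eyes
import cv2, numpy as np
s=sensors.read_state(); print({k:np.round(v,3).tolist() for k,v in s.items()})
for c in ("scene","top"):
    p=eyes.camera(c); print(c,p["intrinsics"].tolist(),np.round(p["pose"],4).tolist())
    cv2.imwrite(f"pics/{c}0.png",p["pixels"][...,::-1])
    for n in ("key","bin","gear_unit","input_shaft","pointer","index_pin","screw_head","gear","bush"):
        print(n,[(np.round(d["bbox"],1).tolist(),round(d["conf"],2)) for d in eyes.look_for(n,p)[:3]])
E
```

```text
pics
{'time': 0.0, 'joint_positions': [-1.197, 0.333, -0.065, 1.461, 0.022, 1.35, -0.089], 'joint_vel': [-0.001, -0.001, 0.0, -0.001, -0.001, -0.0, -0.001], 'joint_torque': [0.0, -62.324, 0.025, -38.991, -0.061, 0.039, 0.0], 'ee_pos': [0.241, 0.576, 0.222], 'eef_rot': [0.197, 0.98, -0.001, -0.0], 'ft_force': [0.368, 0.345, -0.405], 'torque': [-0.018, 0.028, 0.006], 'grip_force': 0.0, 'width': 0.087}
scene [[450.55104302752983, 0.0, 308.8722017354969], [0.0, 450.55104302752983, 245.67972586345786], [0.0, 0.0, 1.0]] [[0.7939, 0.4904, -0.3595, 0.8208], [0.6079, -0.6264, 0.4878, -0.4323], [0.014, -0.6058, -0.7955, 0.7598], [0.0, 0.0, 0.0, 1.0]]
key [([99.6, 309.0, 126.2, 346.6], 0.94), ([303.4, 340.4, 318.2, 376.4], 0.86), ([214.6, 439.6, 256.9, 466.1], 0.82)]
bin [([142.6, 287.1, 264.1, 402.4], 0.93), ([312.1, 231.2, 334.2, 248.3], 0.21)]
gear_unit [([325.8, 118.9, 416.4, 224.8], 0.9), ([298.5, 281.7, 337.0, 317.5], 0.3)]
input_shaft []
pointer [([355.7, 165.9, 368.9, 184.2], 0.52), ([199.1, 335.0, 221.2, 355.2], 0.24)]
index_pin [([197.1, 336.8, 221.0, 357.4], 0.49)]
screw_head []
gear
[... 197 characters left out ...]
0234, -0.9875, 0.1558, 0.332], [-0.9997, -0.024, -0.0017, -0.0241], [0.0054, -0.1557, -0.9878, 1.3634], [0.0, 0.0, 0.0, 1.0]]
key [([435.0, 250.3, 453.0, 276.8], 0.89), ([452.6, 191.2, 481.4, 219.7], 0.87), ([374.2, 195.4, 399.6, 213.8], 0.86)]
bin [([380.7, 232.6, 470.7, 313.8], 0.59)]
gear_unit [([126.7, 236.7, 242.4, 301.3], 0.69), ([364.8, 162.5, 450.2, 180.7], 0.41), ([382.8, 229.3, 469.8, 313.7], 0.22)]
input_shaft [([149.3, 266.5, 155.5, 269.2], 0.36)]
pointer [([360.2, 164.1, 447.9, 181.2], 0.32)]
index_pin []
screw_head []
gear [([383.9, 229.5, 470.2, 314.4], 0.62), ([416.3, 266.0, 432.1, 280.6], 0.55)]
bush [([434.1, 253.5, 457.4, 276.0], 0.74), ([395.4, 275.9, 408.5, 284.3], 0.6)]
```

View pics/scene0.png

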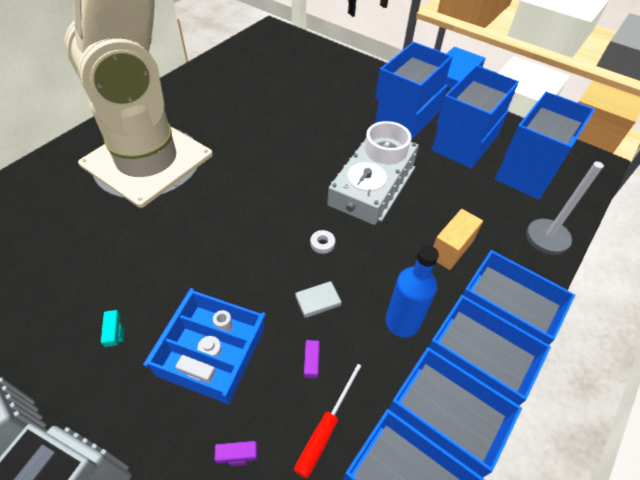

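View pics/top0.png

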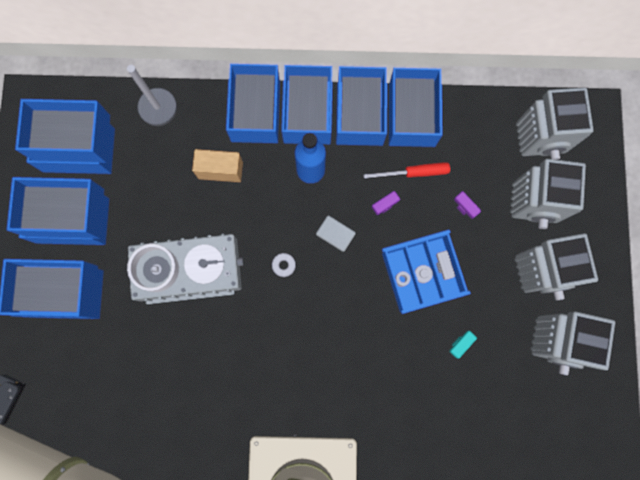

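The key (grey bar) is in the bin's right-hand compartment, near top (446,265) and scene (195,367). The gear unit is near top (185,268), with its flange at (152,268) and pointer hub at (204,264). I'll zoom in next.

```bash
python3 - <<'E'
import cv2, numpy as np
t=cv2.imread("pics/top0.png"); s=cv2.imread("pics/scene0.png")
a=cv2.resize(t[226:307,120:250],None,fx=6,fy=6,interpolation=cv2.INTER_CUBIC) #780x486
cv2.imwrite("pics/c1.png",a)
b=cv2.resize(t[226:318,376:476],None,fx=4,fy=4,interpolation=cv2.INTER_CUBIC) #400x368
c=cv2.resize(s[115:225,322:422],None,fx=4,fy=4,interpolation=cv2.INTER_CUBIC)#400x440
m=np.zeros((440,800,3),np.uint8); m[:368,:400]=b; m[:,400:]=c
cv2.imwrite("pics/c2.png",m)
E
```

```text
(no output)
```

View pics/c1.png

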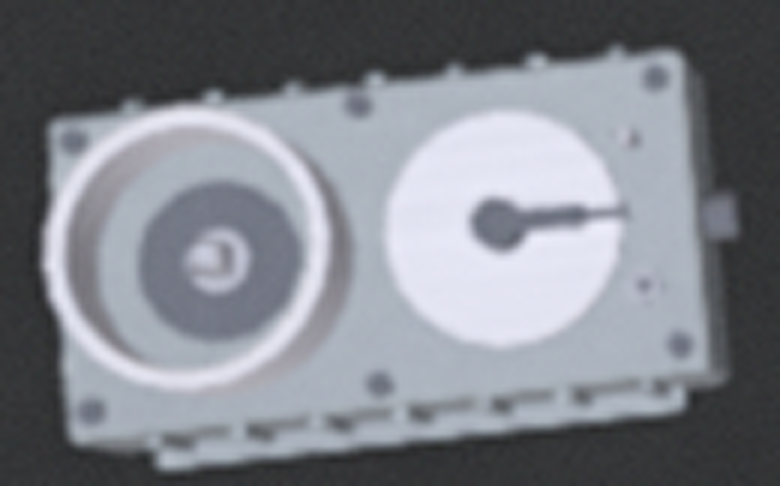

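View pics/c2.png

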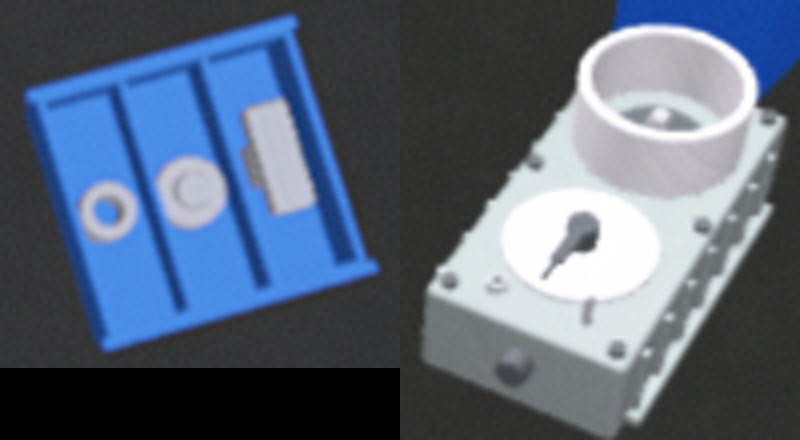

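The zoomed top view shows the pointer along the housing's -y, hub at (500,222) and tip at (628,212). The upright pin (c2 at (588,310)) is the upper mark at c1 (630,138); the screw head is the lower one at (645,285). The key bar in c2 is centred near (280,156). I'll fit poses from these.

```bash
cat > h.py <<'E'
import numpy as np, cv2
from scipy.optimize import least_squares
from scipy.spatial.transform import Rotation as R
CT=(np.array([[594.25325,0,320.2493],[0,594.25325,244.23079],[0,0,1]]),np.array([[0.0234,-0.9875,0.1558,0.332],[-0.9997,-0.024,-0.0017,-0.0241],[0.0054,-0.1557,-0.9878,1.3634],[0,0,0,1]]))
CS=(np.array([[450.551,0,308.8722],[0,450.551,245.6797],[0,0,1]]),np.array([[0.7939,0.4904,-0.3595,0.8208],[0.6079,-0.6264,0.4878,-0.4323],[0.014,-0.6058,-0.7955,0.7598],[0,0,0,1]]))
def proj(C,P):
    q=(np.atleast_2d(P)-C[1][:3,3])@C[1][:3,:3]; q=q@C[0].T; return q[:,:2]/q[:,2:]
def back(C,uv,z):
    d=C[1][:3,:3]@np.linalg.solve(C[0],[uv[0],uv[1],1]); o=C[1][:3,3]; return (o+d*(z-o[2])/d[2])[:2]
def W(p,L):
    c,s=np.cos(p[2]),np.sin(p[2]); L=np.atleast_2d(L).astype(float)
    return np.c_[p[0]+c*L[:,0]-s*L[:,1],p[1]+s*L[:,0]+c*L[:,1],L[:,2]]
def fit(obs,p0):  # obs: list of (cam, local pts, pixels)
    f=lambda p:np.concatenate([(proj(C,W(p,L))-px).ravel() for C,L,px in obs])
    r=least_squares(f,p0,loss='soft_l1'); return r.x,r.fun.reshape(-1,2)
E
python3 - <<'E'
from h import *
c1=lambda a:(np.array(a,float)+.5)/6-.5+[120,226]
cb=lambda a:(np.array(a,float)+.5)/4-.5+[376,226]
cs=lambda a:(np.array(a,float)-[400,0]+.5)/4-.5+[322,115]
L=np.array([[.06,.11,.06],[.06,-.125,.06],[-.06,-.125,.06],[-.06,.11,.06],[0,-.055,.061]])
th=np.linspace(0,2*np.pi,200)
# rim circle centre projected (ellipse centre correction negligible)
rim=np.array([[0,.05,.104]])
pin=np.array([[.056*np.sin(.5),-.055-.056*np.cos(.5),.082],[-.056*np.sin(.5),-.055-.056*np.cos(.5),.065]])
T=[(CT,L,c1([(48,122),(683,50),(712,378),(70,443),(503,228)])),(CT,rim,c1([(186.5,247.5)]))]
S=[(CS,L[[1,2]],cs([(613,372),(427,290)])),(CS,rim,cs([(667.5,83)])),(CS,pin,cs([(590,301),(497,283)]))]
back0=back(CT,c1((186.5,247.5)),.104); print(back0, back(CS,cs((667.5,83)),.104))
for n,o in(("T",T),("S",S),("both",T+S)):
    p,r=fit(o,[.35,.3,.1]); print(n,p.round(4),r.round(1).tolist(),"shaft",W(p,[0,.05,.063]).round(4),"ptr",W(p,[0,-.055,.079]).round(4))
hub=back(CT,c1((498,223)),.079);tip=back(CT,c1((628,212)),.079);print("pointer angle rel -y",np.arctan2(*(tip-hub)[::-1])+np.pi/2-p[2],np.linalg.norm(tip-hub))
B=np.array([[.07,.074,.056],[.07,-.074,.056],[-.07,-.074,.056],[-.07,.074,.056]])
p,r=fit([(CT,B,cb([(28,95),(295,18),(378,268),(103,350)]))],[.3,-.2,.28]);print("bin",p.round(4),r.round(1).tolist())
print("compart",W(p,[[0,-.048,0]]).round(4))
K=[(245,108),(287,97),(315,205),(273,215)]
k=np.array([back(CT,cb(a),.046) for a in K]);print("key",k.round(4).tolist(),k.mean(0))
print("sc",back(CS,(195,366),.046))
E
```

```text
[0.4731706  0.33359214] [0.47571452 0.32916691]
T [0.4794 0.2835 0.1342] [[-0.1, -0.3], [-0.1, 0.2], [-0.2, -0.9], [-0.4, 0.1], [0.5, 0.5], [0.3, 0.2]] shaft [[0.4727 0.333  0.063 ]] ptr [[0.4868 0.229  0.079 ]]
S [0.4827 0.2798 0.1272] [[2.8, 0.7], [-1.0, 0.0], [0.3, 0.1], [-0.2, -1.0], [-0.3, -0.1]] shaft [[0.4764 0.3294 0.063 ]] ptr [[0.4897 0.2253 0.079 ]]
both [0.4802 0.2827 0.1364] [[0.3, -0.6], [0.2, -0.2], [0.3, -1.3], [0.1, -0.1], [0.9, 0.2], [0.7, -0.1], [3.1, -0.6], [-0.9, -0.9], [-0.2, -1.1], [-0.0, -2.2], [-0.2, -1.2]] shaft [[0.4734 0.3322 0.063 ]] ptr [[0.4876 0.2282 0.079 ]]
pointer angle rel -y -0.026961434770851972 0.04715747545159601
bin [ 0.484  -0.2611  0.2947] [[2.1, 0.3], [-1.3, 2.0], [-3.0, -0.1], [1.5, -2.6]]
compart [[ 0.498  -0.3071  0.    ]]
key [[0.5271, -0.2882], [0.5339, -0.3118], [0.4734, -0.3268], [0.4673, -0.3033]] [ 0.50042131 -0.3075299 ]
sc [ 0.50195246 -0.30832461]
```

Emit:
arm_command([
  {"slide": [0.025,-0.055,0],"rot": [0,0,-6.5],"grip": 1},
  {"slide": [0.025,-0.055,0],"rot": [0,0,-6.5],"grip": 1},
  {"slide": [0.025,-0.055,0],"rot": [0,0,-6.5],"grip": 1},
  {"slide": [0.025,-0.055,0],"rot": [0,0,-6.5],"grip": 1},
  {"slide": [0.025,-0.055,0],"rot": [0,0,-6.5],"grip": 1},
  {"slide": [0.025,-0.055,0],"rot": [0,0,-6.5],"grip": 1},
  {"slide": [0.025,-0.055,0],"rot": [0,0,-6.5],"grip": 1},
  {"slide": [0.025,-0.055,0],"rot": [0,0,-6.5],"grip": 1},
])

```text
time: 2.0
ee_pos: [0.4421, 0.1347, 0.2229]
eef_rot: [0.608, 0.794, 0.001, 0.0]
ft_force: [1.7, -0.1, -0.5]
width: 0.0871
grip_force: 0.0
```

```bash
python3 - <<'E'
from h import *
t=cv2.imread("pics/top0.png"); hsv=cv2.cvtColor(t,cv2.COLOR_BGR2HSV)
m=np.zeros(t.shape[:2],np.uint8); m[245:285,434:460]=((hsv[245:285,434:460,1]<60)&(hsv[245:285,434:460,2]>150))*255
n,l,st,c=cv2.connectedComponentsWithStats(m); i=1+st[1:,4].argmax(); print(st[i],c[i])
ys,xs=np.where(l==i); r=cv2.minAreaRect(np.c_[xs,ys].astype(np.float32)); print(r)
b=np.array([back(CT,q,.046) for q in cv2.boxPoints(r)]);e=[b[1]-b[0],b[2]-b[1]];print("key",back(CT,r[0],.046),[(np.linalg.norm(v),np.degrees(np.arctan2(v[1],v[0]))%180) for v in e])
# bin blue mask outline
m=((hsv[...,0]>100)&(hsv[...,0]<125)&(hsv[...,1]>120)).astype(np.uint8)
n,l,st,c=cv2.connectedComponentsWithStats(m); i=l[290,440]; ys,xs=np.where(l==i); r=cv2.minAreaRect(np.c_[xs,ys].astype(np.float32));b=np.array([back(CT,q,.056) for q in cv2.boxPoints(r)]);e=[b[1]-b[0],b[2]-b[1]]
print("bin",b.mean(0),[(np.linalg.norm(v),np.degrees(np.arctan2(v[1],v[0]))%180) for v in e])
# pointer: dark pixels on white dial
g=cv2.cvtColor(t,cv2.COLOR_BGR2GRAY).astype(float)
u=[];
for x in np.arange(208,226,1):
    col=g[255:270,x]; w=np.clip(np.median(col)-col-15,0,None)
    if w.sum()>0:u.append((x,(w*np.arange(255,270)).sum()/w.sum(),w.sum()))
print(np.round(u,2).tolist())
E
```

```text
[437 251  18  28 296] [445.51351351 264.66891892]
((445.1415100097656, 264.7452697753906), (27.334749221801758, 11.950366973876953), 74.05460357666016)
key [ 0.50015822 -0.30646917] [(np.float64(0.027078551110415156), np.float64(107.32901203966986)), (np.float64(0.0610007660966432), np.float64(15.366422146241064))]
bin [ 0.48456641 -0.26061631] [(np.float64(0.16721621757853222), np.float64(107.86708506980497)), (np.float64(0.15393876248499588), np.float64(15.663604832433293))]
[[208.0, 262.18, 328.0], [209.0, 261.98, 328.0], [210.0, 261.93, 324.0], [211.0, 261.87, 309.0], [212.0, 261.77, 306.0], [213.0, 261.63, 301.0], [214.0, 261.58, 312.0], [215.0, 261.56, 337.0], [216.0, 261.49, 323.0], [217.0, 261.39, 227.0], [218.0, 261.27, 130.0], [219.0, 261.16, 119.0], [220.0, 261.08, 118.0], [221.0, 260.52, 112.0], [222.0, 259.57, 87.0], [223.0, 260.64, 42.0], [224.0, 260.76, 25.0]]
```

Emit:
arm_command([
  {"slide": [0.0072,-0.0552,0],"grip": 1},
  {"slide": [0.0072,-0.0552,0],"grip": 1},
  {"slide": [0.0072,-0.0552,0],"grip": 1},
  {"slide": [0.0072,-0.0552,0],"grip": 1},
  {"slide": [0.0072,-0.0552,0],"grip": 1},
  {"slide": [0.0072,-0.0552,0],"grip": 1},
  {"slide": [0.0072,-0.0552,-0.03],"grip": 1},
  {"slide": [0.0072,-0.0552,-0.03],"grip": 1},
])

```text
schema error: expected keys rot, slide, grip
```

```bash
python3 -c "
from bench import sensors
s=sensors.read_state();print(s['ee_pos'],s['eef_rot'],s['joint_positions'],s['ft_force'])"
```

```text
[0.44211013 0.13465328 0.2229498 ] [6.08362278e-01 7.93659220e-01 6.07342505e-04 1.06316453e-04] [-0.74132617 -0.04797628  0.33912241  1.88687314  0.01613504  1.29883861
 -0.14407585] [ 1.68150735 -0.07938488 -0.52787637]
```

Emit:
arm_command([
  {"slide": [0.0072,-0.0552,0],"rot": [0,0,0],"grip": 1},
  {"slide": [0.0072,-0.0552,0],"rot": [0,0,0],"grip": 1},
  {"slide": [0.0072,-0.0552,0],"rot": [0,0,0],"grip": 1},
  {"slide": [0.0072,-0.0552,0],"rot": [0,0,0],"grip": 1},
  {"slide": [0.0072,-0.0552,0],"rot": [0,0,0],"grip": 1},
  {"slide": [0.0072,-0.0552,0],"rot": [0,0,0],"grip": 1},
  {"slide": [0.0072,-0.0552,-0.03],"rot": [0,0,0],"grip": 1},
  {"slide": [0.0072,-0.0552,-0.03],"rot": [0,0,0],"grip": 1},
])

```text
time: 3.0
ee_pos: [0.4998, -0.3053, 0.163]
eef_rot: [0.606, 0.795, 0.0, 0.001]
ft_force: [0.7, 0.4, 0.4]
width: 0.087
grip_force: 0.0
```

```bash
python3 -c "
from bench import sensors
s=sensors.read_state();print(s['ee_pos'],s['eef_rot'],s['joint_positions'],s['ft_force'])"
```

```text
[ 0.49980158 -0.30532413  0.16302529] [6.06362780e-01 7.95187535e-01 4.80858873e-04 8.55130827e-04] [-0.17292963  0.35312014  0.79666745  1.68485246 -0.26790102  1.21477029
  0.95467537] [0.66341942 0.36440654 0.38031117]
```

Emit:
arm_command([
  {"slide": [0.0005,-0.0015,-0.02],"rot": [0,0,0],"grip": 1},
  {"slide": [0,0,-0.024],"rot": [0,0,0],"grip": 1},
  {"slide": [0,0,-0.024],"rot": [0,0,0],"grip": 1},
  {"slide": [0,0,-0.024],"rot": [0,0,0],"grip": 1},
  {"slide": [0,0,-0.02],"rot": [0,0,0],"grip": 1},
  {"slide": [0,0,-0.018],"rot": [0,0,0],"grip": 1},
  {"slide": [0,0,-0.014],"rot": [0,0,0],"grip": 1},
  {"slide": [0,0,0],"rot": [0,0,0],"grip": 1},
])

```text
time: 4.0
ee_pos: [0.499, -0.3051, 0.0184]
eef_rot: [0.607, 0.795, -0.0, -0.001]
ft_force: [0.1, 0.7, 0.1]
width: 0.0871
grip_force: 0.0
```

Emit:
arm_command([
  {"slide": [0,0,0],"rot": [0,0,0],"grip": 0.6},
  {"slide": [0,0,0],"rot": [0,0,0],"grip": 0.6},
  {"slide": [0,0,0],"rot": [0,0,0],"grip": 0.6},
  {"slide": [0,0,0],"rot": [0,0,0],"grip": 0.6},
  {"slide": [0,0,0.02],"rot": [0,0,0],"grip": 0.6},
  {"slide": [0,0,0.03],"rot": [0,0,0],"grip": 0.6},
  {"slide": [0,0,0.03],"rot": [0,0,0],"grip": 0.6},
  {"slide": [0,0,0],"rot": [0,0,0],"grip": 0.6},
], newtons=25)

```text
time: 5.0
ee_pos: [0.5008, -0.3063, 0.1025]
eef_rot: [0.607, 0.795, 0.001, 0.002]
ft_force: [-0.5, 0.4, -0.9]
width: 0.0618
grip_force: 24.9
```

Emit:
arm_command([
  {"slide": [-0.0118,0.041,0.01],"rot": [0,0,5],"grip": 0.6},
  {"slide": [-0.0118,0.041,0],"rot": [0,0,5],"grip": 0.6},
  {"slide": [-0.0118,0.041,0],"rot": [0,0,5],"grip": 0.6},
  {"slide": [-0.0118,0.041,0],"rot": [0,0,5],"grip": 0.6},
  {"slide": [-0.0118,0.041,0],"rot": [0,0,5],"grip": 0.6},
  {"slide": [-0.0118,0.041,0],"rot": [0,0,5],"grip": 0.6},
  {"slide": [0,0,-0.03],"rot": [0,0,0],"grip": 0.6},
  {"slide": [0,0,-0.03],"rot": [0,0,0],"grip": 0.6},
])

```text
time: 6.0
ee_pos: [0.4286, -0.0586, 0.0487]
eef_rot: [0.38, 0.925, 0.001, 0.0]
ft_force: [0.7, 1.1, -1.6]
width: 0.0617
grip_force: 24.9
```

```bash
python3 -c "
from bench import sensors
s=sensors.read_state();print(s['ee_pos'],s['eef_rot'],s['joint_positions'],s['ft_force'],s['torque'],s['width'])"
```

```text
[ 0.42855659 -0.05861122  0.04869343] [3.79915777e-01 9.25020850e-01 5.96864101e-04 2.69027259e-04] [-0.56176526  0.09745375  0.62313733  2.16582574 -0.0739502   0.89698109
  0.89664835] [ 0.71369731  1.05827576 -1.55502865] [-0.03299061  0.03780369 -0.07682263] 0.0617400645889639
```

Emit:
arm_command([
  {"slide": [0,0,-0.015],"rot": [0,0,0],"grip": 0.6},
  {"slide": [0,0,-0.01],"rot": [0,0,0],"grip": 0.6},
  {"slide": [0,0,-0.004],"rot": [0,0,0],"grip": 0.6},
  {"slide": [0,0,-0.002],"rot": [0,0,0],"grip": 0.6},
  {"slide": [0,0,-0.001],"rot": [0,0,0],"grip": 0.6},
  {"slide": [0,0,-0.001],"rot": [0,0,0],"grip": 0.6},
  {"slide": [0,0,-0.001],"rot": [0,0,0],"grip": 0.6},
  {"slide": [0,0,0],"rot": [0,0,0],"grip": 0.6},
])

```text
time: 7.0
ee_pos: [0.4288, -0.0593, 0.0156]
eef_rot: [0.381, 0.925, 0.0, 0.0]
ft_force: [-0.8, -0.3, 4.1]
width: 0.0616
grip_force: 24.9
```

Emit:
arm_command([
  {"slide": [0,0,0],"rot": [0,0,0],"grip": 1},
  {"slide": [0,0,0],"rot": [0,0,0],"grip": 1},
  {"slide": [0,0,0.02],"rot": [0,0,0],"grip": 1},
  {"slide": [0,0,0.03],"rot": [0,0,0],"grip": 1},
  {"slide": [0,0,0.03],"rot": [0,0,-10],"grip": 1},
  {"slide": [0,0,0.03],"rot": [0,0,-10],"grip": 1},
  {"slide": [0,0,0.0],"rot": [0,0,-10],"grip": 1},
  {"slide": [0,0,0.0],"rot": [0,0,-10],"grip": 1},
])

```text
time: 8.0
ee_pos: [0.4289, -0.0593, 0.1256]
eef_rot: [0.676, 0.737, 0.001, 0.0]
ft_force: [-0.6, 0.5, -0.2]
width: 0.0869
grip_force: 0.0
```

Emit:
arm_command([
  {"slide": [0,0,0],"rot": [0,0,-10],"grip": 0.6},
  {"slide": [0,0,0],"rot": [0,0,-10],"grip": 0.6},
  {"slide": [0,0,0],"rot": [0,0,-10],"grip": 0.6},
  {"slide": [0,0,0],"rot": [0,0,-10],"grip": 0.6},
  {"slide": [0,0,-0.02],"rot": [0,0,-10],"grip": 0.6},
  {"slide": [0,0,-0.02],"rot": [0,0,0],"grip": 0.6},
  {"slide": [0,0,0.0],"rot": [0,0,0],"grip": 0.6},
  {"slide": [0,0,0.0],"rot": [0,0,0],"grip": 0.6},
])

```text
time: 9.0
ee_pos: [0.429, -0.0594, 0.0859]
eef_rot: [0.923, 0.385, 0.0, 0.0]
ft_force: [0.8, -0.3, -0.8]
width: 0.0524
grip_force: 0.0
```

```bash
python3 - <<'E'
from bench import sensors,eyes
import cv2,numpy as np
from h import *
s=sensors.read_state();print(s['ee_pos'],2*np.degrees(np.arctan2(s['eef_rot'][1],s['eef_rot'][0]))-90,s['joint_positions'],s['width'])
p=eyes.camera("scene"); q=eyes.camera("top")
cv2.imwrite("pics/s1.png",p["pixels"][...,::-1]);cv2.imwrite("pics/t1.png",q["pixels"][...,::-1])
for c,C,i in(("s",CS,p),("t",CT,q)):
  e=proj(C,[.4288,-.0593,.042])[0];print(c,e,[(np.round(d["bbox"],1).tolist(),round(d["conf"],2)) for d in eyes.look_for("key",i)[:5]])
a=p["pixels"][150:350,150:350,::-1];a=cv2.resize(a,(400,400))
e=proj(CT,[.4288,-.0593,.042])[0].astype(int);b=cv2.resize(q["pixels"][e[1]-50:e[1]+50,e[0]-50:e[0]+50,::-1],(400,400),interpolation=cv2.INTER_CUBIC)
cv2.imwrite("pics/c3.png",np.hstack([a,b]))
E
```

```text
[ 0.42897051 -0.0594168   0.08586083] -44.72942362069591 [-0.56096633  0.02513034  0.60811707  2.13197584 -0.01709735  0.98851321
 -0.72427781] 0.0524116981952918
s [261.23492931 250.1954959 ] [([102.7, 309.3, 123.3, 345.9], 0.75), ([303.3, 339.1, 320.1, 375.2], 0.72), ([215.6, 441.0, 257.1, 468.3], 0.7), ([247.6, 249.1, 276.7, 267.4], 0.67)]
t [333.89432322 294.1847344 ] [([455.6, 191.9, 482.1, 217.2], 0.77), ([373.3, 190.9, 399.7, 213.2], 0.72), ([448.5, 327.8, 476.6, 358.5], 0.65)]
```

View pics/c3.png

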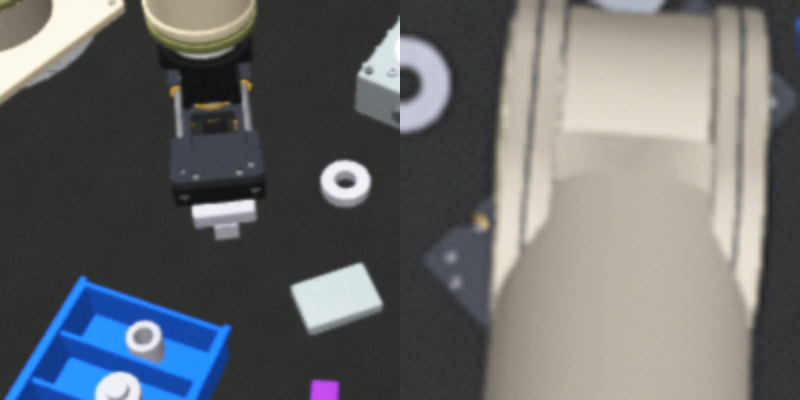

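Scene crop: the key stands upright on the bench under the gripper at crop (225,215), so I'll regrip it across the long sides.

Emit:
arm_command([
  {"slide": [0,0,-0.02],"rot": [0,0,0],"grip": 0.6},
  {"slide": [0,0,-0.02],"rot": [0,0,0],"grip": 0.6},
  {"slide": [0,0,-0.018],"rot": [0,0,0],"grip": 0.6},
  {"slide": [0,0,-0.009],"rot": [0,0,0],"grip": 0.6},
  {"slide": [0,0,-0.004],"rot": [0,0,0],"grip": 0.6},
  {"slide": [0,0,0],"rot": [0,0,0],"grip": 0.15},
  {"slide": [0,0,0],"rot": [0,0,0],"grip": 0.15},
  {"slide": [0,0,0],"rot": [0,0,0],"grip": 0.15},
], newtons=30)

```text
time: 10.2
ee_pos: [0.429, -0.0593, 0.0146]
eef_rot: [0.923, 0.385, 0.0, 0.0]
ft_force: [0.6, -1.2, -0.5]
width: 0.0301
grip_force: 0.2
```

Emit:
arm_command([
  {"slide": [0,0,0],"rot": [0,0,0],"grip": 0.15},
  {"slide": [0,0,0],"rot": [0,0,0],"grip": 0.15},
  {"slide": [0,0,0.03],"rot": [0,0,0],"grip": 0.15},
  {"slide": [0,0,0.04],"rot": [0,0,0],"grip": 0.15},
  {"slide": [0,0,0.04],"rot": [0,0,5],"grip": 0.15},
  {"slide": [0,0,0.03],"rot": [0,0,5],"grip": 0.15},
  {"slide": [0,0,0.01],"rot": [0,0,5],"grip": 0.15},
  {"slide": [0,0,0.0],"rot": [0,0,5],"grip": 0.15},
])

```text
time: 11.2
ee_pos: [0.4289, -0.0593, 0.165]
eef_rot: [0.841, 0.54, 0.001, 0.0]
ft_force: [-0.7, 0.4, -0.4]
width: 0.0236
grip_force: 30.0
```

Emit:
arm_command([
  {"slide": [0.0057,0.0489,0],"rot": [0,0,3],"grip": 0.15},
  {"slide": [0.0057,0.0489,0],"rot": [0,0,3],"grip": 0.15},
  {"slide": [0.0057,0.0489,0],"rot": [0,0,3],"grip": 0.15},
  {"slide": [0.0057,0.0489,0],"rot": [0,0,3],"grip": 0.15},
  {"slide": [0.0057,0.0489,0],"rot": [0,0,3],"grip": 0.15},
  {"slide": [0.0057,0.0489,0],"rot": [0,0,3],"grip": 0.15},
  {"slide": [0.0057,0.0489,0],"rot": [0,0,3],"grip": 0.15},
  {"slide": [0.0057,0.0489,0],"rot": [0,0,3],"grip": 0.15},
])

```text
time: 12.2
ee_pos: [0.474, 0.3333, 0.1638]
eef_rot: [0.711, 0.703, -0.0, -0.0]
ft_force: [0.5, 0.6, -0.3]
width: 0.0236
grip_force: 30.0
```

Emit:
arm_command([
  {"slide": [0,0,-0.015],"rot": [0,0,0],"grip": 0.15},
  {"slide": [0,0,-0.015],"rot": [0,0,0],"grip": 0.15},
  {"slide": [0,0,0],"rot": [0,0,0],"grip": 0.15},
  {"slide": [0,0,0],"rot": [0,0,0],"grip": 0.15},
  {"slide": [0,0,0],"rot": [0,0,0],"grip": 0.15},
  {"slide": [0,0,0],"rot": [0,0,0],"grip": 0.15},
  {"slide": [0,0,0],"rot": [0,0,0],"grip": 0.15},
  {"slide": [0,0,0],"rot": [0,0,0],"grip": 0.15},
])

```text
time: 13.2
ee_pos: [0.4743, 0.3319, 0.1343]
eef_rot: [0.712, 0.703, 0.0, 0.0]
ft_force: [0.3, 0.8, -1.9]
width: 0.0236
grip_force: 30.0
```

```bash
python3 - <<'E'
from bench import sensors,eyes
from h import *
s=sensors.read_state();y=2*np.degrees(np.arctan2(s['eef_rot'][1],s['eef_rot'][0]))-90;print(s['ee_pos'],s['eef_rot'],y,s['joint_positions'],s['ft_force'],s['torque'])
p=eyes.camera("scene"); q=eyes.camera("top")
cv2.imwrite("pics/s2.png",p["pixels"][...,::-1]);cv2.imwrite("pics/t2.png",q["pixels"][...,::-1])
P=[s['ee_pos'][0],s['ee_pos'][1],np.radians(y+90)];z=s['ee_pos'][2]-.0146
K=W(P,[[a*.031,b*.012,z+h] for h in(.022,.042) for a in(-1,1) for b in(-1,1)]+[[a*.012,b*.012,z] for a in(-1,1) for b in(-1,1)])
print(proj(CS,K).round(1).tolist())
a=cv2.resize(p["pixels"][100:200,340:440,::-1],(400,400),interpolation=cv2.INTER_CUBIC)
b=cv2.resize(q["pixels"][210:310,100:200,::-1],(400,400),interpolation=cv2.INTER_CUBIC)
for u in proj(CS,K): cv2.circle(a,tuple(((u-[340,100])*4+1.5).astype(int)),2,(0,0,255),-1)
for u in proj(CT,K): cv2.circle(b,tuple(((u-[100,210])*4+1.5).astype(int)),2,(0,0,255),-1)
cv2.imwrite("pics/c4.png",np.hstack([a,b]))
E
```

```text
[0.47428883 0.33186016 0.13433749] [7.11620597e-01 7.02563960e-01 8.19408798e-05 2.91080229e-05] -0.7338504457587334 [-0.9323582   0.29764598  0.28937457  1.71319654 -0.09202605  1.14387875
 -0.62967975] [ 0.26857711  0.75204865 -1.86212238] [-0.09610684  0.01988102  0.06766553]
[[388.4, 130.0], [379.0, 125.5], [403.2, 116.1], [394.0, 111.9], [389.8, 122.3], [380.2, 117.9], [404.9, 108.5], [395.5, 104.3], [391.4, 133.8], [382.2, 129.4], [397.1, 128.4], [388.0, 124.1]]
```

View pics/c4.png

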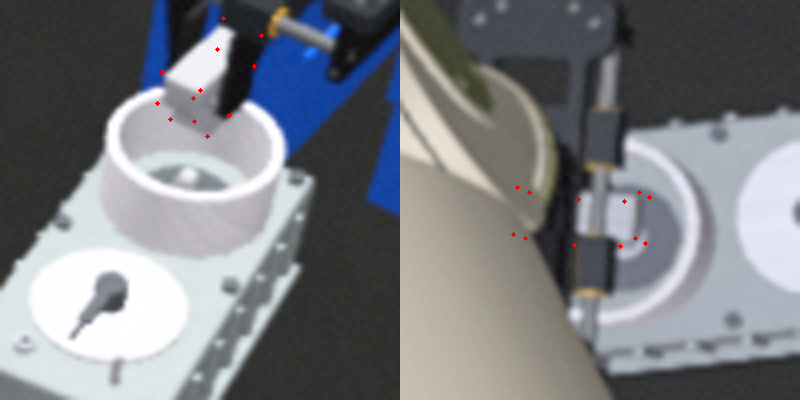

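Scene half: the key is held over the flange, its near end at crop (166–217, 75–125), a few pixels right of the prediction. I'll quantify that offset with a model-edge match.

```bash
python3 - <<'E'
from h import *
P=np.array([.47429,.33186,np.radians(89.27)]);z=.13434-.0146
def pts(h):return [[a*.031,b*.012,z+h] for a in(-1,1) for b in(-1,1)]
k=W(P,pts(.022)+pts(.042))  # idx: 0:(-,-)1:(-,+)2:(+,-)3:(+,+); +4 top
k[:,:2]; print(k.round(3).tolist())
# which end is near (-y)? a=-1 (key x = +y). near end idx 0,1,4,5 ; +x side: b=-1 -> key y = -x => b=-1 is +x
E_={'t':[(4,5),(0,1),(0,4),(1,5)],'s':[(4,5),(0,1),(0,4),(1,5),(5,7)]}
def show(name,C,f,ks,half,org):
    im=cv2.imread(f);g=cv2.cvtColor(im,cv2.COLOR_BGR2GRAY).astype(np.float32)
    G=cv2.GaussianBlur(g,(0,0),.7);m=np.hypot(cv2.Sobel(G,5,1,0),cv2.Sobel(G,5,0,1))
    best=[]
    for dx in np.arange(-.008,.0081,.0005):
        for dy in np.arange(-.008,.0081,.0005):
            u=proj(C,k+[dx,dy,0]);sc=0
            for i,j in E_[ks]:
                t=np.linspace(.1,.9,15)[:,None];q=(u[i]*(1-t)+u[j]*t).astype(np.float32)
                sc+=np.log(cv2.remap(m,q[:,0],q[:,1],cv2.INTER_LINEAR)+10).mean()
            best.append((sc,dx,dy))
    best.sort(reverse=True);b=np.array(best[:12]);print(name,b.round(4).tolist()[:6],b[:,1:].mean(0))
    a=cv2.resize(im[org[1]:org[1]+half,org[0]:org[0]+half],(400,400),interpolation=cv2.INTER_CUBIC);f_=400/half
    for d,col in(((0,0,0),(0,0,255)),((best[0][1],best[0][2],0),(0,255,0))):
        u=proj(C,k+np.array(d))
        for i,j in E_[ks]:cv2.line(a,*[tuple(((u[w]-org+.5)*f_).astype(int).tolist()) for w in(i,j)],col,1)
    return a
A=show("scene",CS,"pics/s2.png",'s',50,np.array([370,95]));B=show("top",CT,"pics/t2.png",'t',50,np.array([130,240]))
cv2.imwrite("pics/c5.png",np.hstack([A,B]))
E
```

```text
[[0.486, 0.301, 0.142], [0.462, 0.301, 0.142], [0.487, 0.363, 0.142], [0.463, 0.363, 0.142], [0.486, 0.301, 0.162], [0.462, 0.301, 0.162], [0.487, 0.363, 0.162], [0.463, 0.363, 0.162]]
scene [[25.72, -0.0005, -0.0015], [25.7141, 0.0, -0.0015], [25.7116, -0.0005, -0.002], [25.7024, 0.0, -0.002], [25.6912, 0.0, -0.001], [25.6911, 0.0, -0.0025]] [-0.000125   -0.00166667]
top [[19.9008, 0.0055, 0.005], [19.8969, 0.0055, 0.0055], [19.8937, -0.008, 0.004], [19.8909, -0.008, 0.0045], [19.876, 0.006, 0.0055], [19.8661, 0.006, 0.005]] [0.00083333 0.00508333]
```

View pics/c5.png

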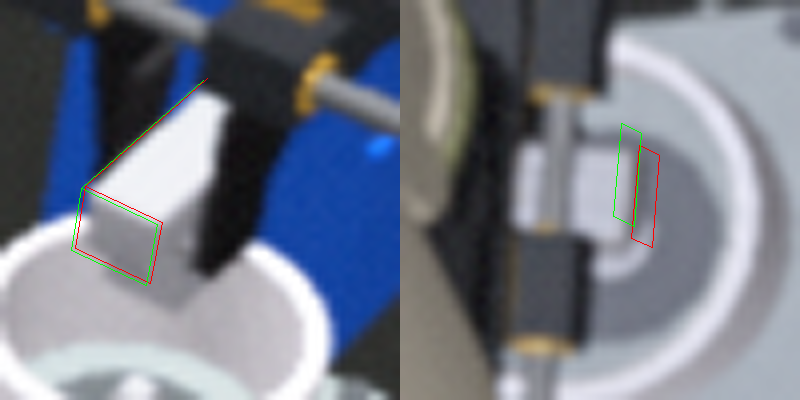

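Overlay: in the scene half the red prediction matches the bar's end face to within about 1 px, so the robot and scene camera agree. The top camera reads about 4 mm too far in +y. The shaft therefore comes out near (0.4735, 0.3295); I'll descend and feel for it.

Emit:
arm_command([
  {"slide": [-0.0008,-0.0024,-0.009],"rot": [0,0,0],"grip": 0.15},
  {"slide": [0,0,-0.009],"rot": [0,0,0],"grip": 0.15},
  {"slide": [0,0,-0.009],"rot": [0,0,0],"grip": 0.15},
  {"slide": [0,0,-0.009],"rot": [0,0,0],"grip": 0.15},
  {"slide": [0,0,-0.0015],"rot": [0,0,0],"grip": 0.15},
  {"slide": [0,0,-0.0015],"rot": [0,0,0],"grip": 0.15},
  {"slide": [0,0,-0.0015],"rot": [0,0,0],"grip": 0.15},
  {"slide": [0,0,-0.0015],"rot": [0,0,0],"grip": 0.15},
], newtons=40)

```text
time: 14.3
ee_pos: [0.4736, 0.3296, 0.0925]
eef_rot: [0.712, 0.703, 0.0, -0.0]
ft_force: [-0.5, 0.9, -0.3]
width: 0.0237
grip_force: 40.0
```

```bash
cat > st.py <<'E'
from bench import sensors
import numpy as np
s=sensors.read_state();print(s['ee_pos'].round(4),'yaw',round(2*np.degrees(np.arctan2(s['eef_rot'][1],s['eef_rot'][0]))-90,2),s['ft_force'].round(1),s['torque'].round(2),'q7',s['joint_positions'][6].round(2))
E
python3 st.py
```

```text
[0.4736 0.3296 0.0925] yaw -0.73 [-0.5  0.9 -0.3] [0.14 0.04 0.01] q7 -0.62
```

Emit:
arm_command([
  {"slide": [0,0,-0.001],"rot": [0,0,0],"grip": 0.15},
  {"slide": [0,0,-0.001],"rot": [0,0,0],"grip": 0.15},
  {"slide": [0,0,-0.001],"rot": [0,0,0],"grip": 0.15},
  {"slide": [0,0,-0.001],"rot": [0,0,0],"grip": 0.15},
  {"slide": [0,0,-0.001],"rot": [0,0,0],"grip": 0.15},
  {"slide": [0,0,-0.001],"rot": [0,0,0],"grip": 0.15},
  {"slide": [0,0,-0.001],"rot": [0,0,0],"grip": 0.15},
  {"slide": [0,0,0],"rot": [0,0,0],"grip": 0.15},
])

```text
time: 15.3
ee_pos: [0.4733, 0.3307, 0.0853]
eef_rot: [0.711, 0.703, 0.001, -0.0]
ft_force: [1.2, 5.7, 0.8]
width: 0.0232
grip_force: 40.0
```

```bash
python3 st.py
```

```text
[0.4733 0.3307 0.0853] yaw -0.68 [1.2 5.7 0.8] [ 1.37 -0.07 -0.04] q7 -0.61
```

Emit:
arm_command([
  {"slide": [0,0.001,0],"rot": [0,0,0],"grip": 0.15},
  {"slide": [0,0.001,0],"rot": [0,0,0],"grip": 0.15},
  {"slide": [0,0,-0.0015],"rot": [0,0,0],"grip": 0.15},
  {"slide": [0,0,-0.0015],"rot": [0,0,0],"grip": 0.15},
  {"slide": [0,0,-0.0015],"rot": [0,0,0],"grip": 0.15},
  {"slide": [0,0,-0.0015],"rot": [0,0,0],"grip": 0.15},
  {"slide": [0,0,-0.0015],"rot": [0,0,0],"grip": 0.15},
  {"slide": [0,0,0],"rot": [0,0,0],"grip": 0.15},
])

```text
time: 16.3
ee_pos: [0.4735, 0.3313, 0.0777]
eef_rot: [0.712, 0.702, -0.0, 0.0]
ft_force: [0.7, 0.1, -1.7]
width: 0.024
grip_force: 40.0
```

```bash
python3 st.py
```

```text
[0.4735 0.3313 0.0777] yaw -0.75 [ 0.7  0.1 -1.7] [-0.1   0.01  0.02] q7 -0.61
```

Emit:
arm_command([
  {"slide": [0,0,-0.0005],"rot": [0,0,0],"grip": 0.15},
  {"slide": [0,0,-0.0005],"rot": [0,0,0],"grip": 0.15},
  {"slide": [0,0,-0.0005],"rot": [0,0,0],"grip": 0.15},
  {"slide": [0,0,-0.0005],"rot": [0,0,0],"grip": 0.15},
  {"slide": [0,0,0],"rot": [0,0,4],"grip": 0.15},
  {"slide": [0,0,0],"rot": [0,0,4],"grip": 0.15},
  {"slide": [0,0,0],"rot": [0,0,4],"grip": 0.15},
  {"slide": [0,0,0],"rot": [0,0,4],"grip": 0.15},
])

```text
time: 17.3
ee_pos: [0.474, 0.3318, 0.0775]
eef_rot: [0.606, 0.795, 0.001, -0.0]
ft_force: [-4.5, -2.9, 15.3]
width: 0.0235
grip_force: 40.0
```

```bash
python3 st.py
```

```text
[0.474  0.3318 0.0775] yaw 15.37 [-4.5 -2.9 15.3] [-0.87  1.23 -0.09] q7 -0.35
```

Emit:
arm_command([
  {"slide": [0,0,0.001],"rot": [0,0,6],"grip": 0.15},
  {"slide": [0,0,0],"rot": [0,0,6],"grip": 0.15},
  {"slide": [0,0,0],"rot": [0,0,6],"grip": 0.15},
  {"slide": [0,0,0],"rot": [0,0,6],"grip": 0.15},
  {"slide": [0,0,0],"rot": [0,0,6],"grip": 0.15},
  {"slide": [0,0,0],"rot": [0,0,6],"grip": 0.15},
  {"slide": [0,0,0],"rot": [0,0,6],"grip": 0.15},
  {"slide": [0,0,0],"rot": [0,0,6],"grip": 0.15},
])

```text
time: 18.3
ee_pos: [0.474, 0.3318, 0.0776]
eef_rot: [0.23, 0.973, 0.001, 0.0]
ft_force: [0.2, -0.5, 5.5]
width: 0.0236
grip_force: 40.0
```

```bash
python3 st.py; cat > ptr.py <<'E'
from bench import eyes
from h import *
import sys
# measure: fit pointer line in scene view (dark on white dial)
p=eyes.camera("scene");q=eyes.camera("top");n=sys.argv[1]
cv2.imwrite(f"pics/s{n}.png",p["pixels"][...,::-1]);cv2.imwrite(f"pics/t{n}.png",q["pixels"][...,::-1])
a=cv2.resize(p["pixels"][155:205,340:390,::-1],(400,400),interpolation=cv2.INTER_CUBIC)
b=cv2.resize(q["pixels"][238:288,180:230,::-1],(400,400),interpolation=cv2.INTER_CUBIC)
cv2.imwrite(f"pics/p{n}.png",np.hstack([a,b]))
E
python3 ptr.py 3
```

```text
[0.474  0.3318 0.0776] yaw 63.45 [ 0.2 -0.5  5.5] [-0.14  0.23 -0.15] q7 0.45
```

View pics/p3.png

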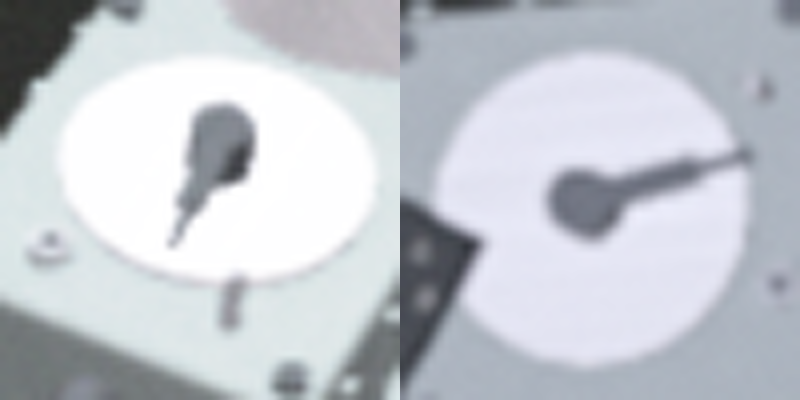

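The key is home and driving the pointer: in the top half the hub is at (585,202) and the tip at (748,155), while the pin is at (757,85). About 95° more of the shaft is needed.

Emit:
arm_command([
  {"slide": [0,0,0],"rot": [0,0,9],"grip": 0.15},
  {"slide": [0,0,0],"rot": [0,0,9],"grip": 0.15},
  {"slide": [0,0,0],"rot": [0,0,9],"grip": 0.15},
  {"slide": [0,0,0],"rot": [0,0,9],"grip": 0.15},
  {"slide": [0,0,0],"rot": [0,0,9],"grip": 0.15},
  {"slide": [0,0,0],"rot": [0,0,9],"grip": 0.15},
  {"slide": [0,0,0],"rot": [0,0,9],"grip": 0.15},
  {"slide": [0,0,0],"rot": [0,0,9],"grip": 0.15},
])

```text
time: 19.4
ee_pos: [0.4739, 0.332, 0.0776]
eef_rot: [-0.387, 0.922, 0.0, 0.001]
ft_force: [-1.2, 0.2, 4.4]
width: 0.0236
grip_force: 40.0
```

```bash
python3 st.py; python3 ptr.py 4
```

```text
[0.4739 0.332  0.0776] yaw 135.55 [-1.2  0.2  4.4] [ 0.05  0.31 -0.12] q7 1.64
```

View pics/p4.png

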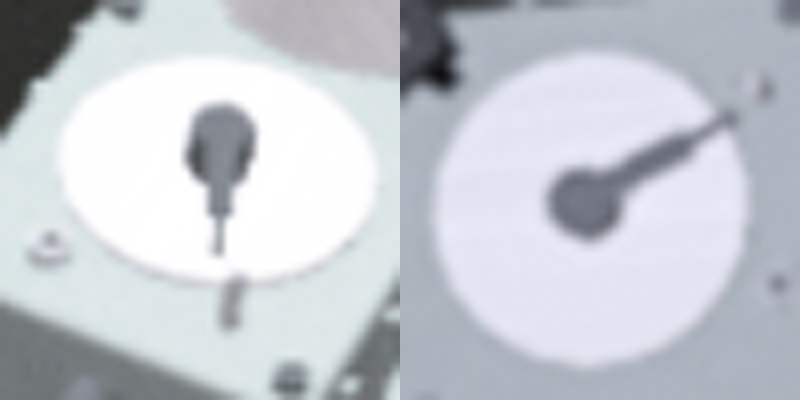

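Pointer in the top half: hub (585,203) to tip (735,118); pin top is near (753,85). That leaves about 25° of shaft.

Emit:
arm_command([
  {"slide": [0,0,0],"rot": [0,0,5],"grip": 0.15},
  {"slide": [0,0,0],"rot": [0,0,5],"grip": 0.15},
  {"slide": [0,0,0],"rot": [0,0,5],"grip": 0.15},
  {"slide": [0,0,0],"rot": [0,0,5],"grip": 0.15},
  {"slide": [0,0,0],"rot": [0,0,5],"grip": 0.15},
  {"slide": [0,0,0],"rot": [0,0,0],"grip": 0.15},
  {"slide": [0,0,0],"rot": [0,0,0],"grip": 0.15},
  {"slide": [0,0,0],"rot": [0,0,0],"grip": 0.15},
])

```text
time: 20.5
ee_pos: [0.4739, 0.332, 0.0776]
eef_rot: [-0.575, 0.818, 0.0, 0.001]
ft_force: [-1.1, -0.2, 5.7]
width: 0.0237
grip_force: 40.0
```

```bash
python3 st.py; python3 ptr.py 5; python3 - <<'E'
from h import *
# pointer angle by matched dark-line: hub found by circle fit from dial model; search angle maximising darkness along arm, per camera with local offset
p=np.array([.4797,.2823,.1345])
for cam,C in(("t",CT),("s",CS)):
  g0=[cv2.GaussianBlur(cv2.cvtColor(cv2.imread(f"pics/{cam}{k}.png"),cv2.COLOR_BGR2GRAY).astype(np.float32),(0,0),.6) for k in(0,3,4,5)]
  def score(g,d,ang):
    r=np.linspace(.0,.048,25);h=p[2]+ang; ax=W(p,[0,-.055,.079])[0]+[d[0],d[1],0]
    out=0
    for off,w in((0,1),(.006,-.5),(-.006,-.5)):
      rr=r if w>0 else r[8:]
      P=np.c_[ax[0]+rr*np.sin(h)+off*np.cos(h),ax[1]-rr*np.cos(h)+off*np.sin(h),0*rr+ax[2]]
      u=proj(C,P).astype(np.float32);out-=w*cv2.remap(g,u[:,0],u[:,1],cv2.INTER_LINEAR).mean()
    return out
  A=np.arange(-.15,.7,.01)
  best=max(((sum(max((score(g,(dx,dy),a),a) for a in A)[0] for g in g0)),dx,dy) for dx in np.arange(-.006,.0061,.002) for dy in np.arange(-.006,.0061,.002))
  d=best[1:];AA=np.arange(-.15,.7,.0025)
  print(cam,d,[round(max((score(g,d,a),a) for a in AA)[1],3) for g in g0])
E
```

```text
[0.4739 0.332  0.0776] yaw 160.26 [-1.1 -0.2  5.7] [0.09 0.35 0.01] q7 2.06[ WARN:0@0.204] global loadsave.cpp:275 findDecoder imread_('pics/t0.png'): can't open/read file: check file path/integrity
Traceback (most recent call last):
cv2.error: OpenCV(4.12.0) /io/opencv/modules/imgproc/src/color.cpp:199: error: (-215:Assertion failed) !_src.empty() in function 'cvtColor'
```

View pics/p5.png

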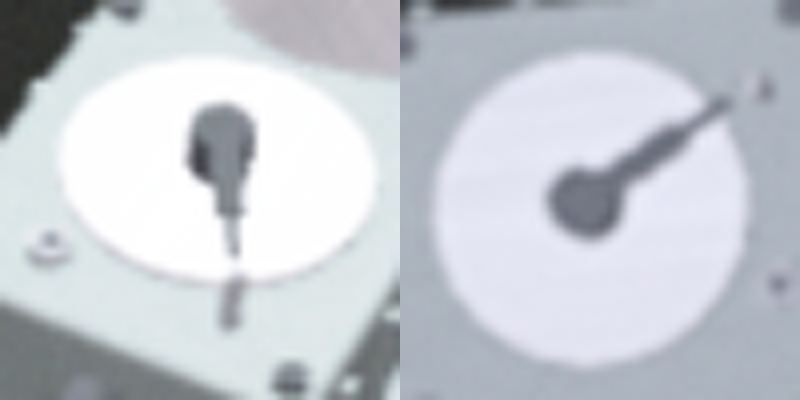

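Both views agree: in the scene half the line hub (222,140) to tip (235,255) runs into the pin top at (238,278), and in the top half it points at the pin near (753,85). One numeric check before release.

```bash
cp pics/top0.png pics/t0.png; cp pics/scene0.png pics/s0.png; cat > ang.py <<'E'
from h import *
import sys
ks=sys.argv[1:]
p=np.array([.4797,.2823,.1345])
for cam,C in(("t",CT),("s",CS)):
  g0=[cv2.GaussianBlur(cv2.cvtColor(cv2.imread(f"pics/{cam}{k}.png"),cv2.COLOR_BGR2GRAY).astype(np.float32),(0,0),.6) for k in ks]
  def score(g,d,ang):
    h=p[2]+ang; ax=W(p,[0,-.055,.079])[0]+[d[0],d[1],0];out=0
    for off,w in((0,1),(.006,-.5),(-.006,-.5)):
      rr=np.linspace(0 if w>0 else .018,.046,25)
      P=np.c_[ax[0]+rr*np.sin(h)+off*np.cos(h),ax[1]-rr*np.cos(h)+off*np.sin(h),0*rr+ax[2]]
      u=proj(C,P).astype(np.float32);out-=w*cv2.remap(g,u[:,0],u[:,1],cv2.INTER_LINEAR).mean()
    return out
  A=np.arange(-.15,.7,.01)
  best=max((sum(max(score(g,(dx,dy),a) for a in A) for g in g0),dx,dy) for dx in np.arange(-.006,.0061,.002) for dy in np.arange(-.006,.0061,.002))
  d=best[1:];AA=np.arange(-.15,.7,.0025)
  print(cam,np.round(d,3),[round(max((score(g,d,a),a) for a in AA)[1],3) for g in g0])
E
python3 ang.py 0 3 4 5
```

```text
t [-0.002  0.006] [np.float64(0.043), np.float64(0.203), np.float64(0.413), np.float64(0.485)]
s [ 0.004 -0.004] [np.float64(-0.077), np.float64(0.118), np.float64(0.408), np.float64(0.498)]
```

Emit:
arm_command([
  {"slide": [0,0,0],"rot": [0,0,0],"grip": 0.42},
  {"slide": [0,0,0],"rot": [0,0,0],"grip": 0.42},
  {"slide": [0,0,0],"rot": [0,0,0],"grip": 0.42},
  {"slide": [0,0,0.01],"rot": [0,0,0],"grip": 0.42},
  {"slide": [0,0,0.02],"rot": [0,0,0],"grip": 0.42},
  {"slide": [0,0,0.03],"rot": [0,0,0],"grip": 0.42},
  {"slide": [0,0,0.03],"rot": [0,0,0],"grip": 0.42},
  {"slide": [0,0,0.03],"rot": [0,0,0],"grip": 0.42},
])

```text
time: 21.6
ee_pos: [0.4735, 0.3315, 0.1986]
eef_rot: [-0.575, 0.818, 0.0, 0.0]
ft_force: [-0.1, -0.0, 0.6]
width: 0.0366
grip_force: 0.0
```

Emit:
arm_command([
  {"slide": [-0.02,0.02,0.03],"rot": [0,0,0],"grip": 0.42},
  {"slide": [-0.03,0.03,0],"rot": [0,0,0],"grip": 0.42},
  {"slide": [-0.03,0.03,0],"rot": [0,0,0],"grip": 0.42},
  {"slide": [-0.03,0.03,0],"rot": [0,0,0],"grip": 0.42},
  {"slide": [-0.03,0.03,0],"rot": [0,0,0],"grip": 0.42},
  {"slide": [0,0.03,0],"rot": [0,0,0],"grip": 0.42},
  {"slide": [0,0,0],"rot": [0,0,0],"grip": 0.42},
  {"slide": [0,0,0],"rot": [0,0,0],"grip": 0.42},
])

```text
time: 22.6
ee_pos: [0.334, 0.5008, 0.227]
eef_rot: [-0.575, 0.818, -0.0, -0.0]
ft_force: [0.3, -0.5, -1.2]
width: 0.0362
grip_force: 0.0
```

```bash
python3 st.py; python3 ptr.py 6; python3 ang.py 0 3 4 5 6; python3 - <<'E'
from h import *
from bench import eyes
for c,C in(("scene",CS),("top",CT)):
    p=eyes.camera(c)
    e=proj(C,[.4737,.3315,.095])[0]
    print(c,e,[(np.round(d["bbox"]).tolist(),round(d["conf"],2)) for d in eyes.look_for("key",p)])
E
```

```text
[0.334  0.5008 0.227 ] yaw 160.22 [ 0.3 -0.5 -1.2] [0.04 0.07 0.01] q7 1.67
t [-0.002  0.006] [np.float64(0.043), np.float64(0.203), np.float64(0.413), np.float64(0.485), np.float64(0.485)]
s [ 0.002 -0.004] [np.float64(-0.015), np.float64(0.178), np.float64(0.455), np.float64(0.55), np.float64(0.55)]
scene [387.65581743 137.707569  ] [([303.0, 336.0, 321.0, 379.0], 0.86), ([375.0, 129.0, 402.0, 148.0], 0.8), ([100.0, 311.0, 126.0, 345.0], 0.79), ([214.0, 442.0, 258.0, 468.0], 0.7)]
top [152.83462609 267.09201298] [([455.0, 192.0, 479.0, 219.0], 0.73), ([448.0, 326.0, 475.0, 358.0], 0.66), ([417.0, 267.0, 432.0, 280.0], 0.63), ([373.0, 193.0, 401.0, 213.0], 0.52)]
```

```bash
python3 -c "
from bench import order
print(order.close_job())"
```

```text
the job is handed in; nothing more can be done
None
```

I handed the job in at about 23 s of the 72 s: the key stands released, fully down on the input shaft, and the pointer aims at the index pin. After release the aim measured 0.485 and 0.55 rad in the two cameras, against a pin at 0.5 rad and a tolerance of about ±0.045; the higher reading is the less reliable fit. No verdict came back.

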